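# Load a salami into the slicing stand

## Robot

A 6-joint arm with a two-finger parallel gripper is mounted at the origin on the work surface. World frame = base frame: x ahead of the robot, y to its left, z up, the work surface at z = 0. Lengths are in m, angles in degrees, forces in N, time in s.
With the tool pointing down it reaches from about 0.35 to 0.875 m from the base axis. Payload 4.2 kg.
Tool frame: the origin (TCP) lies midway between the tips of the shut fingers; the grasp point (between the pads) lies r.pinch_z behind it (r.pinch_z is the distance from the TCP to the grasp point, in m); z points along the fingers, y is the direction in which the jaws open and shut (so a half turn about z gives the same grasp; the last joint's range is limited). The gripper opens to 87 mm and grips with 3 to 60 N. Pads are 19 mm wide; open, the fingers measure 117 mm over their backs; the gripper's body (75 mm by 190 mm) begins 51 mm behind the grasp point.
Start: joints at [83.056, 22.042, 0.453, 0, -68.411, -14.817], TCP at [0.232, 0.58, 0.223] pointing down, gripper open.
Joint ranges: [-179.83, 179.83], [-69.29, 118.12], [-61.27, 80.66], [-181.25, 117.63], [-171.15, -9.14], [-177.46, 177.46]. Speed limits (degrees/s): [159.86, 159.86, 180, 180, 180, 180].

## Interface

Orientations are given as a 3x3 rotation matrix whose columns are the frame's x, y, z axes.
In Python, from station import r gives the robot as it stands. The module is installed in compiled form; this text tells all that it offers.
- The arm moves only by the tool play_rows, never from a script. Its argument "deltas" is a list of rows, each a list of 7 numbers: the shift along the tool's x, y, z in units of 25 mm (1.0 is 25 mm), then the turn, a rotation vector about the tool's x, y, z in units of 5 degrees (1.0 is 5 degrees), then the finger opening in mm, from 0 to 87. In form: [[tx, ty, tz, wx, wy, wz, fingers], ...]. A call has 1 to 12 rows; each row is the pose to reach, as a shift and turn from the pose commanded when the call began, along the tool's axes at that moment; what a row does not reach only later rows make up. A row lasts 1/10 s, in which the tool goes at most 50 mm and 8.59 degrees, less where a joint would pass 70% of its speed; a pose out of reach is approached as far as the arm can. A call with a gripper value outside its range is refused whole. The fingers move at their own pace and stop on an object; the grip force is fixed at half the most. Time passes only in rows, so rows that repeat a pose let the fingers close. It gives the time, the measured TCP pose, the force and the opening at its end, in the units of the state.
- r.sense(): the state, without advancing time (a new reading comes with each control period).
- r.capture(name): name is "scene" or "top"; returns a dict with "pixels" (480x640x3 uint8, red, green, blue), "camera_matrix" (3x3 intrinsics, pixels), "k1" (the pictures are not rectified: a ray, as slopes to the right and down, at radius r is drawn at 1 + k1 r^2 times it, then the intrinsics apply), "R" (3x3) and "t" (3): a world point X has camera coordinates R X + t. Camera axes: x right, y down, z forward; pixel columns grow to the right and rows downward; lengths in m; the calibration is good to about 2 mm. A picture is of the moment at which its call begins. There is no depth.
- r.finish_job(): hands the job in, once; it reports no verdict.
Trained networks look in the newest picture that a camera, given by its name, has taken for a name from the list of things; names that differ only in an ending like _2 or _b are one class to them, and where a whole thing is asked for, a point or a joint stands for the part that bears it (a point fixed in the world has none). Each returns a list of dicts, best first, with "score" (0 to 1); they miss things now and then, are a little off and sometimes report something else, mostly with a low value. They report only what shows in the picture. A call takes as long as a camera call.
- r.spot_in(camera, target): "centre" ([x, y, z] in m, in world coordinates, good to about 4 mm: the middle of the surface that is visible of it).
- r.cut_out(camera, target): "region" (480x640 bool, what is visible of it).
The state is a dict: "time_s": time; "joints": joint angles; "joint_velocities": joint speeds; "effort": joint torques, N m; "tcp_pos": TCP position; "ee_rot": TCP orientation; "wrist_force": force on the tool from outside, world axes, zero at the start; "moment": the same for the moment, N m; "gripper_width": opening from 0.0 (shut) to 1.0 (fully open).
Only numpy, scipy, OpenCV 4.12 (cv2) and the standard library are available. Lean on these libraries where they do the work, as an engineer would, in place of code of your own. Each camera call takes 0.05 s, during which the arm holds its last target.

## Task

Load the salami into the slicing stand: roll it, without lifting it, off the loading shelf into the vee cradle, let it settle there, and slide it gently along the vee until its end butts against the end stop. Only then push the hold-down arm down by its knob until the rubber foot bears firmly on the salami and stays so by itself, without crushing it. Leave everything else on the worktop where it is.

Things in the scene. Friction and masses are not known exactly. Their poses are not given: they have to be found in the camera images.
- stand: slicing stand, fixed: white base board 252 x 300 mm, 24 mm high (x -138..114, y -170..130 mm), with a folded stainless sheet on it, y -150..110 mm. Origin on the worktop below the bottom line of the vee; x across the vee, away from the shelf and robot; y along the vee to the end stop (robot's left); z up. Steel column, 16 mm thick, 270 mm high, at x 85, y 60 mm
- shelf (a point): middle of the level loading shelf's top, 65 mm above the worktop, at stand x -77, y -20 mm. The shelf spans stand x -124..-30 mm, y -150..110 mm; its front lip (x -124..-127 mm) is 8 mm high; at x -30 mm the sheet bends down into the vee
- seat (a point): point on the vee's centre line where the middle of the seated, butted salami's axis belongs: stand x 0, y 15 mm, 86 mm above the worktop. The vee is 90 degrees, flanks at 45, bottom line 35 mm above the worktop; near flank up to the shelf at x -30 mm, far flank up to x 46 mm (81 mm high). Sliding the salami along the vee takes about 3 to 7 N
- salami: hard salami in brown casing, a cylinder 72 mm across, 190 mm long, flat ends, 0.7 to 0.92 kg, lying on the shelf roughly along the vee (axis 36 mm above it). Origin on its axis half-way along; its x axis runs along it towards the end stop's side (the other end is cut); y and z turn as it rolls. Rolls at a light push, else stays. Two spread fingers keep it square
- end_stop: round rubber buffer, 52 mm across, 10 mm thick, on the steel end plate across the vee's +y end (plate 90 mm wide, 38 to 114 mm above the worktop, its face at stand y 120 mm). Origin in the middle of the buffer's face, which the salami butts against: stand x 0, y 110 mm, 86 mm above the worktop. Gives about 1 mm per 5 N; a few newtons seat the salami, over 25 N is ramming
- hold_down: aluminium arm, 22 mm wide, 18 mm thick, from a sleeve on the column to over the vee (stand x 0, y 60 mm). Slides straight down by up to 88 mm under 3 to 4 N of push, stays where left (holds up to 9 N back from below). Origin on its underside, on the axis of knob and foot; starts 206 to 220 mm above the worktop. Salami: 5 to 12 N holds it, over 25 N crushes it
- spindle_top (a point): point on the axis of the foot, at the arm's underside. Below it a screw spindle carries a rubber foot, 32 mm across, whose underside hangs 24 to 59 mm under the arm, as the last user left the screw: not measured, so feel for the touch. The foot gives about 1 mm per 6 N. The seated salami's top is 122 mm above the worktop
- knob_top (a point): centre of the flat top of the black palm knob, 38 mm across, on the hold-down arm, 48 mm above the arm's underside, right above the foot: push here, straight down
- pepper_mill: dark turned-wood pepper mill, 52 mm across, 150 mm tall, standing left of the stand; origin under its centre. Bystander.
- jar: glass jar with a steel cap, 62 mm across, 85 mm tall, standing left of the stand; origin under its centre. Bystander.
- ramekin: white ceramic ramekin, 80 mm across, 42 mm tall, beyond the stand; origin under its centre. Bystander.
- turner: kitchen turner lying flat, 300 mm long, beyond the stand; origin under it. Bystander.
- courgette: green courgette lying on the worktop, 42 mm thick, 200 mm long, right of the stand; origin under its centre. Bystander.
- sauce_can: steel food can with a plain paper label, 100 mm across, 115 mm tall; origin under its centre. Bystander.

How it is judged (in metres and radians):
On the way:
1. the salami lies settled in the vee, butted against the end stop, with the hold-down's foot still clear of it (x of salami in the frame of stand between -0.004 and 0.004 m and z of salami in the frame of stand between 0.0819 and 0.0899 m and angle between the x axis of salami and the y axis of stand, either way round below 0.04 rad and y of salami in the frame of stand between 0.012 and 0.018 m and linear speed of salami below 0.01 m/s and contact force between hold_down and salami below 0.2 N), for 0.3 s.
At the end, for the whole second after the job is handed in: the salami lies at rest in the vee (axis within 4 mm of its seat across and in height, within 0.04 rad of the vee's direction), its end within 3 mm of the end stop, and the hold-down, let go, presses on it with more than 3 N (x of salami in the frame of stand between -0.004 and 0.004 m and z of salami in the frame of stand between 0.0819 and 0.0899 m and angle between the x axis of salami and the y axis of stand, either way round below 0.04 rad and y of salami in the frame of stand between 0.012 and 0.018 m and linear speed of salami below 0.01 m/s and contact force between hold_down and salami between 3 and 25 N); the robot touches nothing.
It fails at once if the salami is lifted (its centre more than 20 mm above where it is on the shelf) (z of salami in the frame of stand above 0.121 m).
It fails at once if the salami is rammed against the end stop (over 25 N) (contact force between end_stop and salami above 25 N).
It fails at once if the hold-down crushes the salami (over 25 N) (contact force between hold_down and salami above 25 N).
It fails at once if a bystander is moved more than 30 mm (distance of any of pepper_mill, jar, ramekin, turner, courgette, sauce_can from where it was at the start of the episode above 0.03 m).
It also fails if it takes over 58 s, if anything falls off the work surface, if the arm or the gripper's body presses on something with over 40 N, if the wrist force passes 120 N, or if a joint passes its speed limit or range.

## Working session

There is one attempt and no reset: what is moved stays moved. The work goes in short steps, Python scripts to look and compute and a tool call to move; the robot and the scene stay as the last step left them, time stands still between calls to the robot, and variables do not carry over. Pictures are saved under pics/ and viewed, and the job is handed in when it is done.

Besides the shell and the picture viewer there is one more tool, called after "Emit:" in YAML: its name, and indented under it one key for each argument. play_rows: Moves the arm, as the interface text tells. Its arguments: {"type":"object","properties":{"deltas":{"type":"array","items":{"type":"array","items":{"type":"number"}}}},"required":["deltas"]}

```bash
mkdir -p pics; cat > h.py <<'E'
import numpy as np, cv2
from station import r
def snap(name,tag):
    c=r.capture(name); cv2.imwrite(f'pics/{tag}.png',c['pixels'][:,:,::-1]); return c
def proj(c,X):
    X=np.atleast_2d(X); p=X@np.array(c['R']).T+np.array(c['t']); s=p[:,:2]/p[:,2:]
    s=s*(1+c['k1']*(s**2).sum(1,keepdims=True)); K=np.array(c['camera_matrix'])
    return s@K[:2,:2].T+K[:2,2]
def ray(c,uv):
    K=np.array(c['camera_matrix']); d=np.linalg.solve(K,[uv[0],uv[1],1])[:2]; s=d.copy()
    for _ in range(20): s=d/(1+c['k1']*(s@s))
    R=np.array(c['R']); v=R.T@np.array([s[0],s[1],1]); o=-R.T@np.array(c['t']); return o,v
def atz(c,uv,z):
    o,v=ray(c,uv); return o+v*(z-o[2])/v[2]
E
python3 - <<'E'
from h import *
np.set_printoptions(precision=4,suppress=True)
s=r.sense(); print(s,r.pinch_z)
for n in('scene','top'):
    c=snap(n,n+'0'); print(n,c['R'],c['t'],c['k1'],c['camera_matrix'])
    for t in ['stand','shelf','seat','salami','end_stop','hold_down','spindle_top','knob_top','pepper_mill','jar','ramekin','turner','courgette','sauce_can']:
        try:print(t,[(np.round(d['centre'],4),round(d['score'],2)) for d in r.spot_in(n,t)[:2]])
        except Exception as e: print(t,e)
E
```

```text
{'time_s': 0.0, 'joints': array([ 83.0546,  22.0906,   0.3794,  -0.0307, -68.412 , -14.818 ]), 'joint_velocities': array([ 0.0267,  0.063 ,  0.0186,  0.0516, -0.0199,  0.0626]), 'effort': array([ -0.0008, -39.0665,  18.7404,   4.2201,   0.0109,  -0.0002]), 'tcp_pos': array([0.2315, 0.5799, 0.2215]), 'ee_rot': array([[ 0.9286, -0.371 , -0.0008],
       [-0.371 , -0.9286, -0.0021],
       [ 0.0001,  0.0022, -1.    ]]), 'wrist_force': array([0.4348, 0.0228, 0.2442]), 'moment': array([ 0.0335, -0.0044, -0.0059]), 'gripper_width': 0.9982150047380706} 0.0187
scene [[ 0.4543  0.8908  0.0068]
 [ 0.7686 -0.3881 -0.5085]
 [-0.4503  0.2363 -0.861 ]] [-0.3262 -0.4039  1.7323] -0.13458815772644694 [[504.5733   0.     321.5783]
 [  0.     504.5733 244.5014]
 [  0.       0.       1.    ]]
stand [(array([ 0.6175, -0.0795,  0.0386]), 0.75), (array([0.5021, 0.1409, 0.0608]), 0.74)]
shelf [(array([ 0.6193, -0.0785,  0.0419]), 0.9)]
seat [(array([ 0.6196, -0.0759,  0.0397]), 0.67)]
salami [(array([ 0.5218, -0.0771,  0.1286]), 0.77), (array([ 0.6203, -0.0788,  0.0393]), 0.61)]
end_stop []
hold_down [(arr
[... 1030 characters left out ...]
.0602, 0.1097]), 0.45)]
hold_down [(array([0.6149, 0.0082, 0.2463]), 0.72)]
spindle_top [(array([0.6139, 0.0102, 0.2489]), 0.58), (array([ 0.505 , -0.0715,  0.1291]), 0.27)]
knob_top [(array([0.6162, 0.0123, 0.2419]), 0.9), (array([0.6318, 0.3699, 0.1169]), 0.21)]
pepper_mill [(array([0.6158, 0.1451, 0.1354]), 0.55), (array([ 0.5976, -0.0658,  0.0489]), 0.2)]
jar [(array([0.4864, 0.1433, 0.0845]), 0.75)]
ramekin [(array([0.7634, 0.0267, 0.009 ]), 0.95), (array([ 0.611 , -0.3594,  0.0406]), 0.58)]
turner [(array([ 0.7475, -0.0946,  0.0046]), 0.7)]
courgette [(array([ 0.6063, -0.3573,  0.0378]), 0.98)]
sauce_can [(array([0.6307, 0.3681, 0.1141]), 0.76), (array([0.6208, 0.0082, 0.248 ]), 0.23)]
```

View pics/scene0.png

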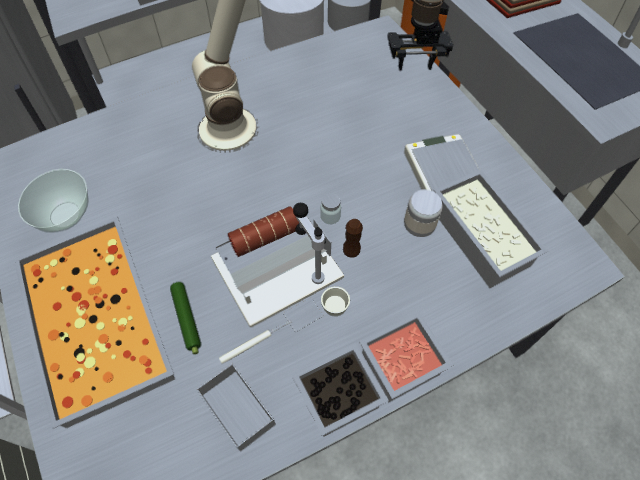

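View pics/top0.png

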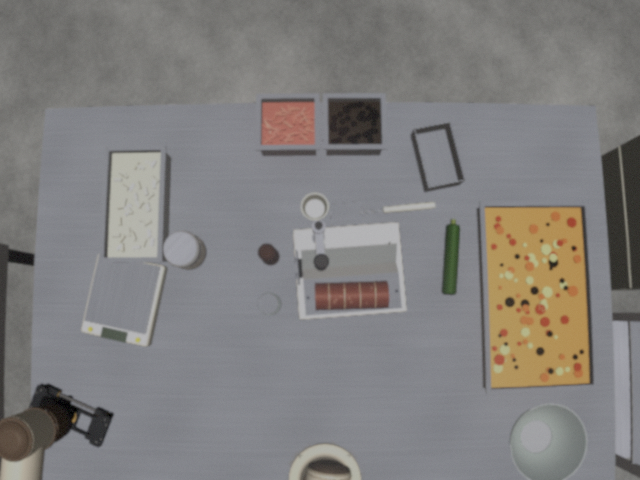

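The scene image shows the stand around (285,265) with the salami on the shelf at (265,232). In the top image the board runs about (295,228)-(405,315), the salami lies at (352,295) and the knob at (320,262). I'll zoom in and fit the stand pose.

```bash
python3 - <<'E'
from h import *
a=cv2.imread('pics/top0.png')[190:340,240:440]; cv2.imwrite('pics/top0z.png',cv2.resize(a,None,fx=4,fy=4,interpolation=cv2.INTER_CUBIC))
a=cv2.imread('pics/scene0.png')[180:330,190:370]; cv2.imwrite('pics/scene0z.png',cv2.resize(a,None,fx=4,fy=4,interpolation=cv2.INTER_CUBIC))
E
```

```text
(no output)
```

View pics/top0z.png

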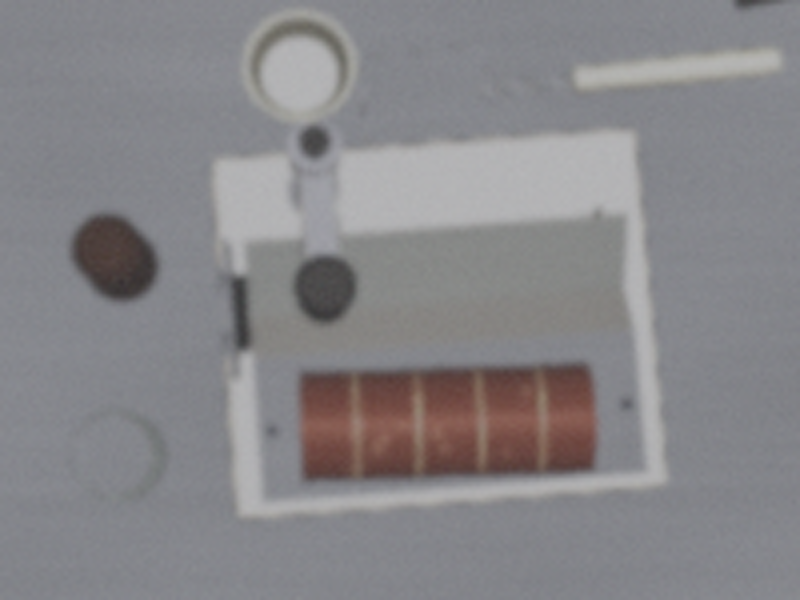

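View pics/scene0z.png

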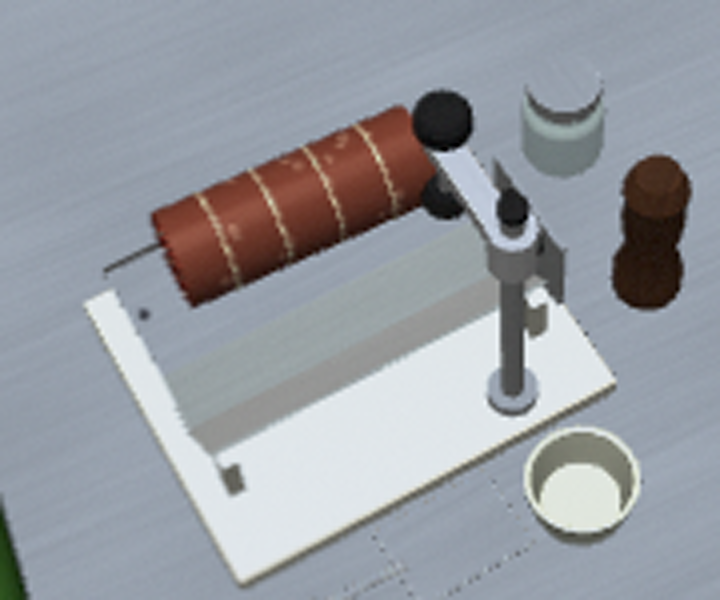

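```bash
cat > fit.py <<'E'
from h import *
from scipy.optimize import least_squares
np.set_printoptions(precision=4,suppress=True)
T=r.capture('top'); S=r.capture('scene')
ft=lambda p:((np.array(p)+.5)/4-.5)+[240,190]
fs=lambda p:((np.array(p)+.5)/4-.5)+[190,180]
def W(p,X):
    c,s=np.cos(p[2]),np.sin(p[2]); X=np.atleast_2d(X)
    return np.c_[X[:,0]*c-X[:,1]*s+p[0],X[:,0]*s+X[:,1]*c+p[1],X[:,2]]
E
python3 - <<'E'
from fit import *
obs=[('T',(.114,.130,.024),(216,160)),('T',(.114,-.170,.024),(634,131)),('T',(-.138,-.170,.024),(665,481)),('T',(-.138,.130,.024),(240,515)),
('S',(.114,-.170,.024),(242,574)),('S',(.114,.130,.024),(614,378)),('S',(-.138,-.170,.024),(85,300))]
def res(p,which='TS'):
    o=[]
    for w,X,uv in obs:
        if w not in which: continue
        c,f=(T,ft) if w=='T' else (S,fs)
        o+=list((proj(c,W(p,X))[0]-f(uv)))
    return np.array(o)
for w in('T','S','TS'):
    q=least_squares(res,[.58,-.05,.05],args=(w,)); print(w,q.x,np.degrees(q.x[2]),q.fun.reshape(-1,2))
p=q.x; np.save('stand.npy',p)
for n,X in dict(shelf=(-.077,-.02,.065),stop=(0,.11,.086),knob=(0,.06,.26),col=(.085,.06,.27),seat=(0,.015,.086)).items(): print(n,W(p,X))
# salami and knob rectangles overlays
def rows(s):
    return
for tag,c,img,off in(('T',T,'top0',(240,190,200,150)),('S',S,'scene0',(190,180,180,150))):
    a=cv2.imread(f'pics/{img}.png')[off[1]:off[1]+off[3],off[0]:off[0]+off[2]]; a=cv2.resize(a,None,fx=4,fy=4,interpolation=cv2.INTER_CUBIC)
    g=lambda X:[tuple(int(v) for v in (u-[off[0],off[1]]+.5)*4-.5) for u in proj(c,W(p,X))]
    cv2.polylines(a,[np.array(g([(.114,.13,.024),(.114,-.17,.024),(-.138,-.17,.024),(-.138,.13,.024)]))],True,(0,255,0),1)
    cv2.polylines(a,[np.array(g([(-.03,.11,.065),(-.03,-.15,.065),(-.124,-.15,.065),(-.124,.11,.065)]))],True,(255,255,0),1)
    cv2.polylines(a,[np.array(g([(.046,.11,.081),(.046,-.15,.081),(0,-.15,.035),(0,.11,.035)]))],True,(0,255,255),1)
    for z in(.254,.268):
        cv2.polylines(a,[np.array(g([(.019*np.cos(t),.06+.019*np.sin(t),z) for t in np.linspace(0,6.28,30)]))],True,(0,0,255) if z<.26 else (255,0,255),1)
    cv2.imwrite(f'pics/ov{tag}.png',a)
E
```

```text
T [ 0.5897 -0.0549  0.0648] 3.7122738811180205 [[-0.925  -0.7607]
 [ 0.6854 -1.0983]
 [ 0.9884  1.0128]
 [-0.724   0.7514]]
S [ 0.5861 -0.0514  0.0681] 3.899773786615401 [[-0.6559  1.1876]
 [ 1.3559 -0.6734]
 [-0.6989 -0.8533]]
TS [ 0.5884 -0.0534  0.0661] 3.78715015645895 [[-1.5027 -0.2325]
 [ 0.1151 -0.7116]
 [ 0.524   1.4078]
 [-1.1914  1.2876]
 [-1.1301  2.1561]
 [ 1.1038  0.3634]
 [-1.0213 -0.0947]]
shelf [[ 0.5129 -0.0784  0.065 ]]
stop [[0.5811 0.0564 0.086 ]]
knob [[0.5844 0.0065 0.26  ]]
col [[0.6692 0.0121 0.27  ]]
seat [[ 0.5874 -0.0384  0.086 ]]
```

View pics/ovT.png

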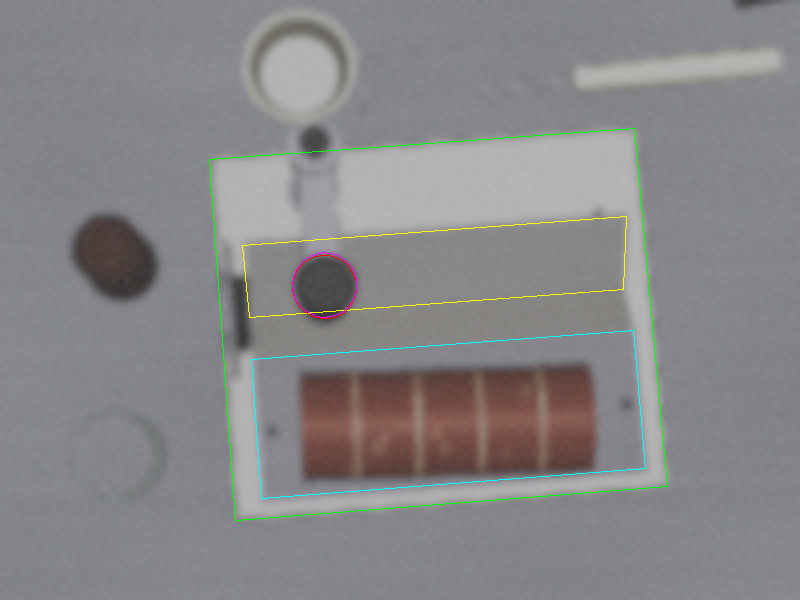

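View pics/ovS.png

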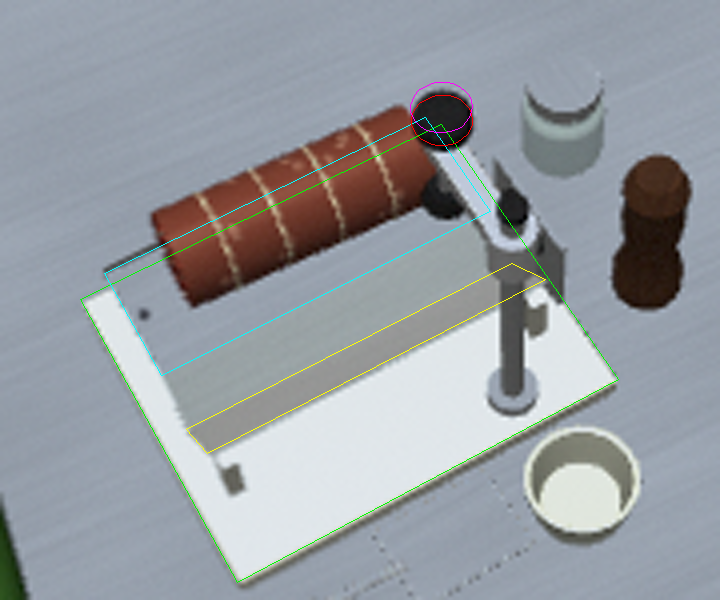

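Overlay matches to ~3 mm. Next I'll measure the salami pose in the stand frame.

```bash
cat > sal.py <<'E'
from fit import *
p=np.load('stand.npy')
def cyl(a,zc,n=72,m=20):
    # a: x,y,yaw in stand frame
    x,y,th=a; d=np.array([-np.sin(th),np.cos(th),0]); e=np.array([np.cos(th),np.sin(th),0])
    P=[]
    for s in(-.095,.095):
        for t in np.linspace(0,2*np.pi,n): P.append(np.array([x,y,zc])+s*d+.036*(np.cos(t)*e+np.sin(t)*np.array([0,0,1])))
    return np.array(P)
def fitsal(zc,cams=('top','scene'),x0=(-.077,-.02,0)):
    M={}
    for n in cams:
        L=r.cut_out(n,'salami')
        if L: M[n]=np.array(L[0]['region']); print(n,L[0]['score'],M[n].sum())
    C=dict(top=T,scene=S)
    def res(a):
        o=[]
        for n,m in M.items():
            h=cv2.convexHull(proj(C[n],W(p,cyl(a,zc))).astype(np.float32))
            pts=cv2.convexHull(np.argwhere(m)[:,::-1].astype(np.int32))[:,0].astype(np.float32) if n=='top' else None
            if n=='top':
                cs=cv2.findContours(m.astype(np.uint8),cv2.RETR_EXTERNAL,cv2.CHAIN_APPROX_NONE)[0]
                pts=max(cs,key=len)[:,0].astype(np.float32)
            else:
                cs=cv2.findContours(m.astype(np.uint8),cv2.RETR_EXTERNAL,cv2.CHAIN_APPROX_NONE)[0]
                pts=max(cs,key=len)[:,0].astype(np.float32)
            o+=[cv2.pointPolygonTest(h,(float(u),float(v)),True)-.5 for u,v in pts]
        return np.array(o)
    for n in list(M)+['all']:
        if n=='all': MM=M
        K=M; 
        if n!='all': M={n:K[n]}
        q=least_squares(res,x0,loss='soft_l1',f_scale=1.,diff_step=1e-3,x_scale=[.01,.01,.05]); M=K
        print(n,q.x,np.degrees(q.x[2]),'rms',np.sqrt((q.fun**2).mean()))
    return q.x
E
python3 - <<'E'
from sal import *
a=fitsal(.101)
E
```

```text
top 0.69 2042
scene 0.87 1817
top [-0.0816 -0.0144 -0.0538] -3.085365937713441 rms 0.43057747662301393
scene [-0.0839 -0.0161 -0.0443] -2.536153896967589 rms 0.6442769313188905
all [-0.0825 -0.015  -0.0495] -2.833656093626578 rms 0.6863530971415867
```

```bash
cat > go.py <<'E'
import sys
from h import *
from scipy.spatial.transform import Rotation as Ro
np.set_printoptions(precision=4,suppress=True)
p=np.load('stand.npy')
def plan(x,y,z,pr=True):
    s=r.sense(); R=s['ee_rot']; c,sn=np.cos(p[2]),np.sin(p[2])
    t=np.array([x*c-y*sn+p[0],x*sn+y*c+p[1],z])
    # target: tool y = -stand y, z down, tool x = y cross z
    ty=-np.array([-sn,c,0]); tz=np.array([0,0,-1.]); Rt=np.c_[np.cross(ty,tz),ty,tz]
    d=R.T@(t-s['tcp_pos'])/.025; w=Ro.from_matrix(R.T@Rt).as_rotvec(degrees=True)/5
    print('stand target',x,y,z,'world',t,'delta',d.round(3),w.round(3))
def where():
    s=r.sense(); c,sn=np.cos(p[2]),np.sin(p[2]); q=s['tcp_pos']-[p[0],p[1],0]
    print('t',s['time_s'],'tcp stand',np.array([q[0]*c+q[1]*sn,-q[0]*sn+q[1]*c,q[2]]),'F',s['wrist_force'],'w',s['gripper_width'],'j',s['joints'].round(1))
if __name__=='__main__':
    where()
    if len(sys.argv)>3: plan(*map(float,sys.argv[1:4]))
E
python3 go.py -.155 -.015 .2
```

```text
t 1.8 tcp stand [-0.314   0.656   0.2225] F [-0.4406  0.3086  0.711 ] w 0.9976719097628326 j [ 83.1  22.    0.5  -0.  -68.4 -14.8]
stand target -0.155 -0.015 0.2 world [ 0.4347 -0.0786  0.2   ] delta [17.316 21.473  0.901] [-0.    0.   -5.11]
```

Emit:
play_rows:
  deltas:
    - [17.3,21.5,0.9,0,0,-5.1,87]
    - [17.3,21.5,0.9,0,0,-5.1,87]
    - [17.3,21.5,0.9,0,0,-5.1,87]
    - [17.3,21.5,0.9,0,0,-5.1,87]
    - [17.3,21.5,0.9,0,0,-5.1,87]
    - [17.3,21.5,0.9,0,0,-5.1,87]
    - [17.3,21.5,0.9,0,0,-5.1,87]
    - [17.3,21.5,0.9,0,0,-5.1,87]
    - [17.3,21.5,0.9,0,0,-5.1,87]
    - [17.3,21.5,0.9,0,0,-5.1,87]
    - [17.3,21.5,0.9,0,0,-5.1,87]
    - [17.3,21.5,0.9,0,0,-5.1,87]

```text
time_s: 3.0
tcp_pos: [0.4079, 0.0052, 0.2036]
ee_rot: [[0.998, 0.066, 0.002], [0.066, -0.998, 0.001], [0.002, -0.0, -1.0]]
wrist_force: [1.8, 0.5, -0.6]
gripper_width: 0.997
```

```bash
python3 go.py -.155 -.015 .2
```

```text
t 3.0 tcp stand [-0.1762  0.0704  0.2036] F [ 1.8024  0.5019 -0.564 ] w 0.9971278783950605 j [ 23.8   1.2 -29.5   0.  -59.2  70. ]
stand target -0.155 -0.015 0.2 world [ 0.4347 -0.0786  0.2   ] delta [0.848 3.416 0.143] [-0.006 -0.021 -0.002]
```

Emit:
play_rows:
  deltas:
    - [0.85,3.4,0.14,0,0,0,87]
    - [0.85,3.4,0.14,0,0,0,87]
    - [0.85,3.4,0.14,0,0,0,87]

```text
time_s: 3.3
tcp_pos: [0.435, -0.0797, 0.1992]
ee_rot: [[0.998, 0.059, -0.0], [0.059, -0.998, -0.001], [-0.0, 0.001, -1.0]]
wrist_force: [-1.1, 1.1, 0.4]
gripper_width: 0.999
```

```bash
python3 go.py -.155 -.015 .088
```

```text
t 3.3 tcp stand [-0.1548 -0.0161  0.1992] F [-1.0992  1.1218  0.3681] w 0.999231887830244 j [ 10.8   5.2 -25.9   0.  -59.   82.5]
stand target -0.155 -0.015 0.088 world [ 0.4347 -0.0786  0.088 ] delta [-0.007 -0.048  4.448] [ 0.008  0.005 -0.083]
```

Emit:
play_rows:
  deltas:
    - [0,0,1.5,0,0,-0.08,87]
    - [0,0,3.0,0,0,-0.08,87]
    - [0,0,4.0,0,0,-0.08,87]
    - [0,0,4.45,0,0,-0.08,87]
    - [0,0,4.45,0,0,-0.08,87]

```text
time_s: 3.8
tcp_pos: [0.433, -0.076, 0.0868]
ee_rot: [[0.997, 0.073, -0.004], [0.073, -0.997, -0.001], [-0.004, 0.0, -1.0]]
wrist_force: [0.3, -0.3, -0.4]
gripper_width: 1.002
```

```bash
python3 - <<'E'
from h import *
import go; go.where()
snap('scene','s1'); snap('top','t1')
a=cv2.imread('pics/s1.png')[150:330,160:400]; cv2.imwrite('pics/s1z.png',cv2.resize(a,None,fx=3,fy=3))
E
python3 go.py -.13 -.015 .088
```

```text
t 3.8 tcp stand [-0.1565 -0.0123  0.0868] F [ 0.3396 -0.2744 -0.4439] w 1.0020786138125706 j [ 11.4  13.5 -35.1  -0.  -41.6  82.8]
t 3.9 tcp stand [-0.1547 -0.0123  0.0887] F [-0.6653  0.3777  0.1015] w 0.9984839770598193 j [ 11.3  13.4 -34.9   0.  -41.6  82.8]
stand target -0.13 -0.015 0.088 world [ 0.4596 -0.0769  0.088 ] delta [0.986 0.117 0.031] [ 0.002 -0.009  0.082]
```

View pics/s1z.png

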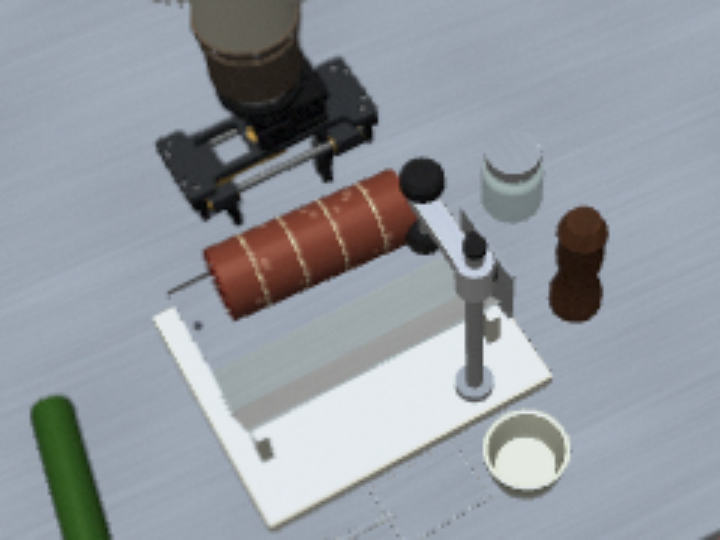

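The scene crop shows the spread fingers at (235,205) and (325,165), behind the salami at (310,240). Next I push slowly in +x.

Emit:
play_rows:
  deltas:
    - [0.4,0,0,0,0,0,87]
    - [0.7,0,0,0,0,0,87]
    - [0.85,0,0,0,0,0,87]
    - [0.95,0,0,0,0,0,87]
    - [1.05,0,0,0,0,0,87]
    - [1.15,0,0,0,0,0,87]
    - [1.25,0,0,0,0,0,87]
    - [1.35,0,0,0,0,0,87]
    - [1.45,0,0,0,0,0,87]
    - [1.5,0,0,0,0,0,87]
    - [1.5,0,0,0,0,0,87]

```text
time_s: 5.0
tcp_pos: [0.4721, -0.0735, 0.0882]
ee_rot: [[0.997, 0.072, 0.0], [0.072, -0.997, 0.0], [0.0, 0.0, -1.0]]
wrist_force: [0.8, -0.8, -0.2]
gripper_width: 0.999
```

```bash
python3 - <<'E'
from h import *
import go; go.where()
snap('top','t2'); c=snap('scene','s2')
a=cv2.imread('pics/s2.png')[150:330,160:400]; cv2.imwrite('pics/s2z.png',cv2.resize(a,None,fx=3,fy=3))
a=cv2.imread('pics/t2.png')[190:340,240:440]; cv2.imwrite('pics/t2z.png',cv2.resize(a,None,fx=3,fy=3))
E
```

```text
t 5.0 tcp stand [-0.1174 -0.0124  0.0882] F [ 0.791  -0.7962 -0.1669] w 0.9990221935809421 j [ 10.7  16.6 -30.2   0.  -43.2  83.5]
```

View pics/s2z.png

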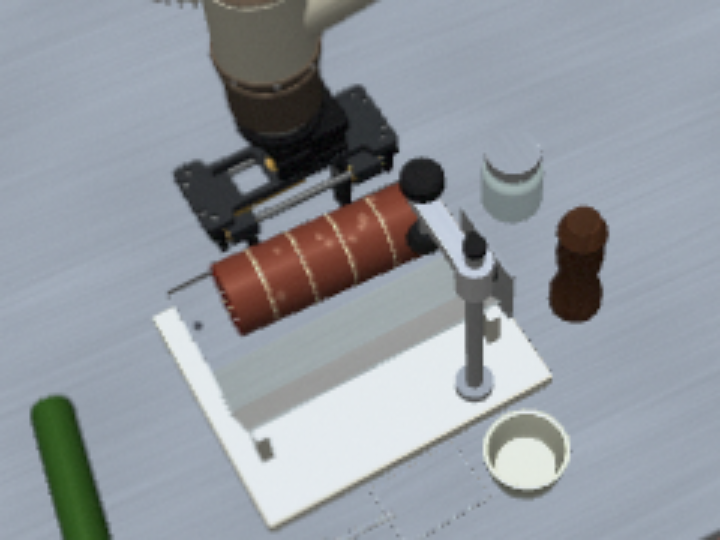

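View pics/t2z.png

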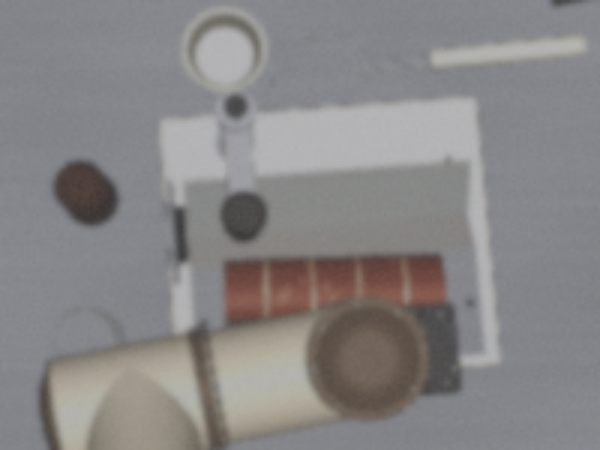

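The salami rolled and now looks square to the vee. I keep pushing to the edge.

Emit:
play_rows:
  deltas:
    - [0.12,0,0,0,0,0,87]
    - [0.24,0,0,0,0,0,87]
    - [0.36,0,0,0,0,0,87]
    - [0.48,0,0,0,0,0,87]
    - [0.6,0,0,0,0,0,87]
    - [0.72,0,0,0,0,0,87]
    - [0.84,0,0,0,0,0,87]
    - [0.96,0,0,0,0,0,87]
    - [1.08,0,0,0,0,0,87]
    - [1.2,0,0,0,0,0,87]
    - [1.3,0,0,0,0,0,87]
    - [1.3,0,0,0,0,0,87]

```text
time_s: 6.3
tcp_pos: [0.5047, -0.0712, 0.0883]
ee_rot: [[0.997, 0.072, 0.0], [0.072, -0.997, -0.0], [0.0, 0.0, -1.0]]
wrist_force: [0.8, 0.2, 0.8]
gripper_width: 1.0
```

```bash
python3 go.py -.075 -.015 .088
```

```text
t 6.3 tcp stand [-0.0847 -0.0122  0.0883] F [0.8091 0.2214 0.8277] w 1.000327946472184 j [ 10.2  19.3 -25.9   0.  -44.8  83.9]
stand target -0.075 -0.015 0.088 world [ 0.5145 -0.0733  0.088 ] delta [0.387 0.114 0.011] [ 0.    -0.005  0.071]
```

Emit:
play_rows:
  deltas:
    - [0.08,0,0,0,0,0,87]
    - [0.16,0,0,0,0,0,87]
    - [0.24,0,0,0,0,0,87]
    - [0.32,0,0,0,0,0,87]
    - [0.4,0,0,0,0,0,87]
    - [0.46,0,0,0,0,0,87]
    - [0.52,0,0,0,0,0,87]
    - [0.58,0,0,0,0,0,87]
    - [0.64,0,0,0,0,0,87]
    - [0.64,0,0,0,0,0,87]

```text
time_s: 7.3
tcp_pos: [0.5204, -0.07, 0.0883]
ee_rot: [[0.997, 0.072, 0.0], [0.072, -0.997, 0.0], [0.0, 0.0, -1.0]]
wrist_force: [-0.5, -0.0, 0.2]
gripper_width: 0.995
```

```bash
python3 - <<'E'
from h import *
import go; go.where()
c=snap('scene','s3')
a=cv2.imread('pics/s3.png')[150:330,160:400]; cv2.imwrite('pics/s3z.png',cv2.resize(a,None,fx=3,fy=3))
E
```

```text
t 7.3 tcp stand [-0.0689 -0.0121  0.0883] F [-0.5183 -0.0369  0.2208] w 0.9950490292387368 j [ 10.1  20.6 -23.8   0.  -45.7  84.1]
```

View pics/s3z.png

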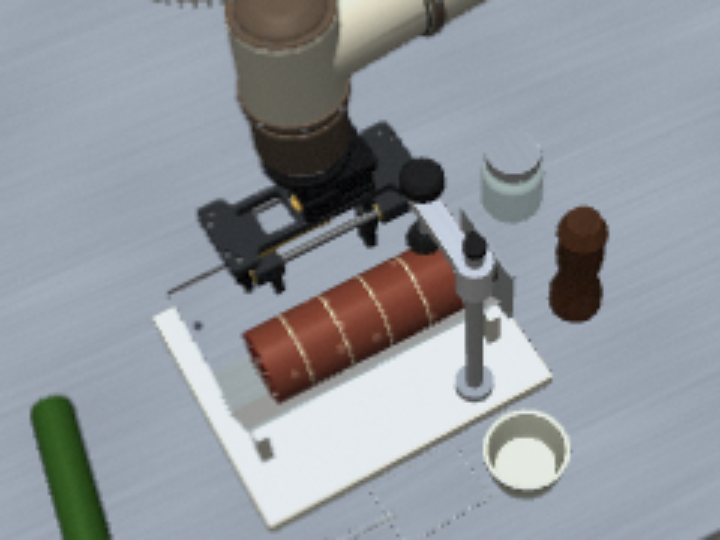

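The salami now lies in the vee around (350,320) in the crop, clear of the fingers. I back off, rise and measure.

Emit:
play_rows:
  deltas:
    - [-1.0,0,0,0,0,0,60]
    - [-1.6,0,-1.5,0,0,0,30]
    - [-1.6,1.5,-3.0,0,0,0,0]
    - [-1.6,3.2,-3.5,0,0,0,0]
    - [-1.6,5.0,-3.5,0,0,0,0]
    - [-1.6,5.2,-3.5,0,0,0,0]

```text
time_s: 7.95
tcp_pos: [0.4898, -0.2061, 0.1764]
ee_rot: [[0.998, 0.068, 0.002], [0.068, -0.998, -0.001], [0.002, 0.001, -1.0]]
wrist_force: [-0.6, 0.2, -1.0]
gripper_width: 0.537
```

```bash
python3 - <<'E'
from sal import *
import go; go.where()
a=fitsal(.086,x0=(0,-.015,0))
cv2.imwrite('pics/t4.png',cv2.resize(T['pixels'][190:340,240:440,::-1],None,fx=4,fy=4))
go.plan(0,a[1]-.095-.015-.018,.2)
E
```

```text
t 8.05 tcp stand [-0.109  -0.1433  0.1754] F [ 0.379   0.7242 -0.1423] w 0.4480852981319663 j [ -5.1  15.2 -16.9  -0.  -58.   99. ]
top 0.65 1358
scene 0.7 1912
top [ 0.0055 -0.0176 -0.0012] -0.06830687339639707 rms 3.9631227895381422
scene [ 0.0008 -0.0181  0.0003] 0.018546292395744183 rms 0.7068520947031288
all [ 0.0022 -0.0179 -0.0001] -0.004333325873780972 rms 3.0049194707630207
stand target 0 -0.145932489302639 0.2 world [ 0.598 -0.199  0.2  ] delta [ 4.35   0.191 -0.991] [-0.005  0.011  0.071]
```

View pics/t4.png

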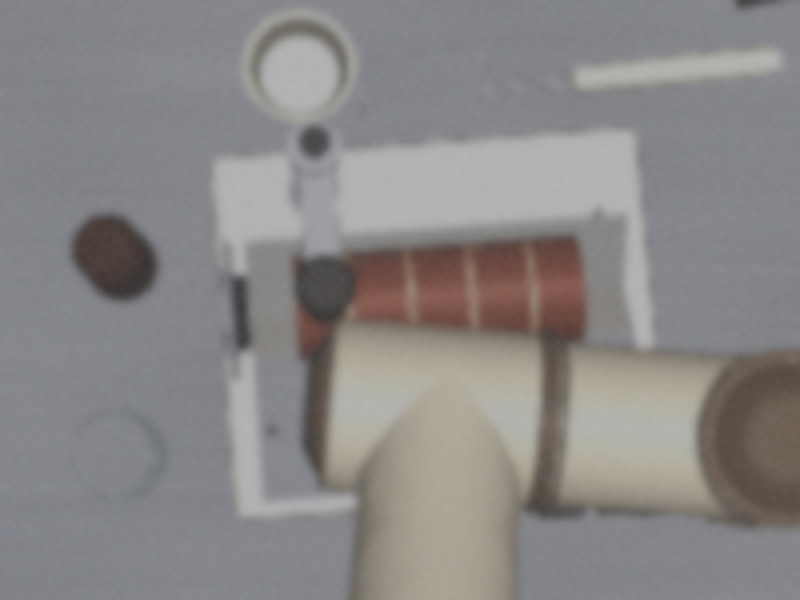

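The scene-camera fit puts the salami at x +0.8, y -18 mm and square; the top view is half hidden by the wrist. Before I go over the vee I check the wrist link's height against the knob.

```bash
python3 - <<'E'
from fit import *
import go
s=r.sense(); t=s['tcp_pos'];print(t)
for n,c in(('scene',S),('top',T)):
    a=c['pixels'][:,:,::-1].copy()
    for z in np.arange(0,.6,.1):
        u=proj(c,t+[0,0,z])[0]; cv2.circle(a,(int(u[0]),int(u[1])),2,(0,255,0),-1)
        yv=np.array([-np.sin(0),1,0]); d=s['ee_rot'][:,1]
        # arm plane offset point
        u=proj(c,t+[0,0,z]-.16*d)[0]; cv2.circle(a,(int(u[0]),int(u[1])),2,(255,0,255),-1)
    x0,y0,w=(120,60,280) if n=='scene' else (240,190,260)
    cv2.imwrite(f'pics/w_{n}.png',cv2.resize(a[y0:y0+int(w*.72),x0:x0+w],None,fx=2.8,fy=2.8))
E
```

```text
[ 0.4894 -0.2016  0.1755]
```

View pics/w_scene.png

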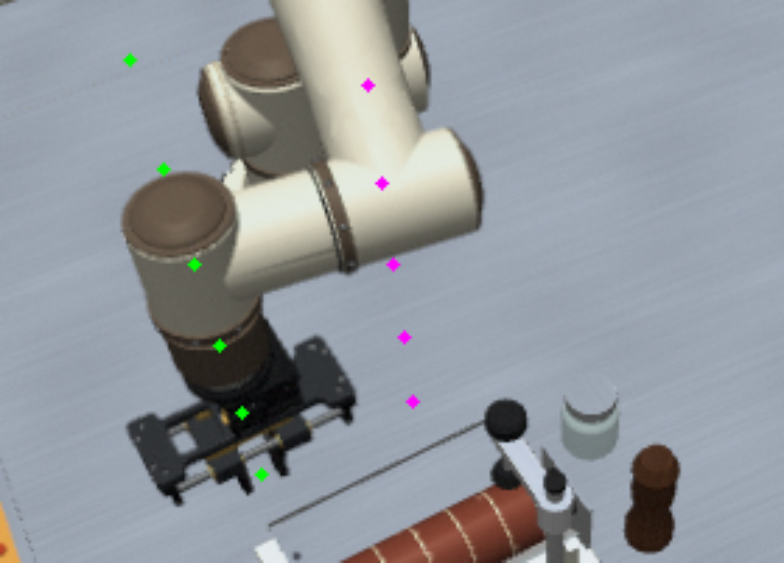

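View pics/w_top.png

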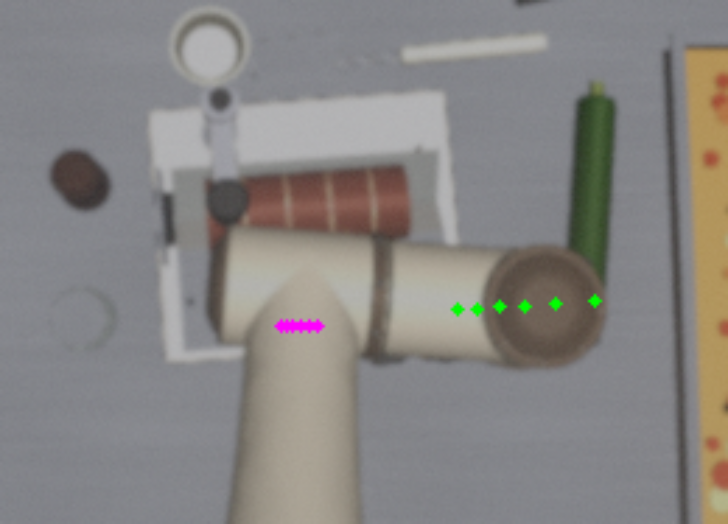

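The lateral wrist link's underside is about 0.22 m above the TCP, so it clears the knob. I move over the vee's free end.

Emit:
play_rows:
  deltas:
    - [1.5,0.2,0,0,0,0,0]
    - [3.0,0.2,0,0,0,0,0]
    - [4.2,0.2,0,0,0,0,0]
    - [4.35,0.2,0,0,0,0,0]
    - [4.35,0.2,1.5,0,0,0,0]
    - [4.35,0.2,3.0,0,0,0,0]
    - [4.35,0.2,3.6,0,0,0,0]
    - [4.35,0.2,3.7,0,0,0,0]
    - [4.35,0.2,3.7,0,0,0,0]

```text
time_s: 9.15
tcp_pos: [0.5984, -0.1992, 0.0835]
ee_rot: [[0.997, 0.073, -0.0], [0.073, -0.997, -0.0], [-0.0, 0.0, -1.0]]
wrist_force: [-0.4, 0.6, -0.2]
gripper_width: 0.004
```

```bash
python3 - <<'E'
from h import *
import go; go.where()
c=snap('scene','s5')
go.where(); go.plan(0,-.13,.082)
a=cv2.imread('pics/s5.png')[150:330,160:400]; cv2.imwrite('pics/s5z.png',cv2.resize(a,None,fx=3,fy=3))
E
```

```text
t 9.15 tcp stand [ 0.0004 -0.1461  0.0835] F [-0.4005  0.5559 -0.1918] w 0.004180572829315322 j [ -3.7  29.6  -8.7   0.  -51.7  97.9]
t 9.2 tcp stand [ 0.001  -0.1464  0.0844] F [ 0.7637 -0.6644  0.0054] w -0.0004745263003222285 j [ -3.7  29.6  -8.6   0.  -51.7  97.9]
stand target 0 -0.13 0.082 world [ 0.597  -0.1831  0.082 ] delta [-0.036 -0.656  0.097] [ 0.007 -0.018  0.083]
```

View pics/s5z.png

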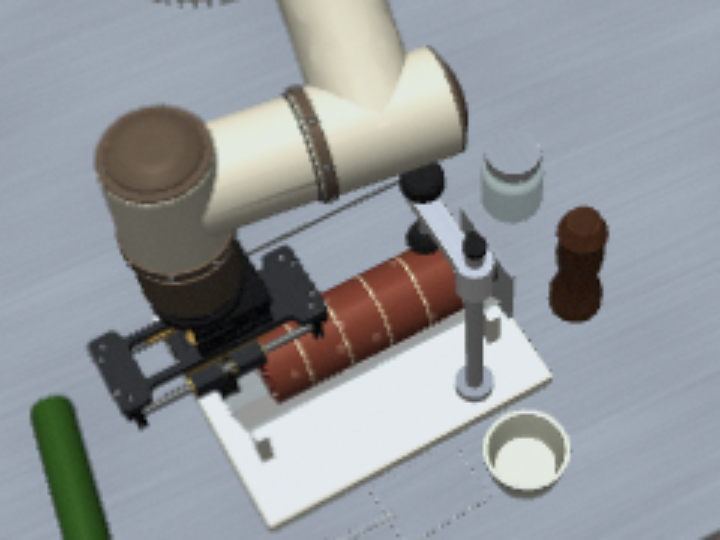

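Emit:
play_rows:
  deltas:
    - [0,-0.3,0,0,0,0,0]
    - [0,-0.5,0,0,0,0,0]
    - [0,-0.6,0,0,0,0,0]
    - [0,-0.7,0,0,0,0,0]
    - [0,-0.8,0,0,0,0,0]
    - [0,-0.9,0,0,0,0,0]
    - [0,-1.0,0,0,0,0,0]

```text
time_s: 9.9
tcp_pos: [0.5967, -0.1755, 0.0833]
ee_rot: [[0.997, 0.072, 0.0], [0.072, -0.997, -0.001], [0.0, 0.001, -1.0]]
wrist_force: [0.2, -4.5, -0.6]
gripper_width: 0.002
```

Emit:
play_rows:
  deltas:
    - [0,-0.1,0,0,0,0,0]
    - [0,-0.2,0,0,0,0,0]
    - [0,-0.3,0,0,0,0,0]

```text
time_s: 10.2
tcp_pos: [0.5962, -0.1676, 0.0833]
ee_rot: [[0.997, 0.072, 0.0], [0.072, -0.997, -0.0], [0.0, 0.0, -1.0]]
wrist_force: [1.2, -5.0, -0.4]
gripper_width: 0.009
```

```bash
python3 - <<'E'
from sal import *
import go; go.where()
a=fitsal(.086,cams=('scene',),x0=(0,-.01,0))
cv2.imwrite('pics/s6z.png',cv2.resize(S['pixels'][150:330,160:400,::-1],None,fx=3,fy=3))
E
```

```text
t 10.3 tcp stand [ 0.0003 -0.114   0.0833] F [ 0.4592 -3.6186 -0.301 ] w 0.006122058945481462 j [ -0.7  28.7 -10.5   0.  -50.8  94.9]
scene 0.92 1284
scene [ 0.0012 -0.0062  0.0051] 0.2910242069314484 rms 5.212297157406126
all [ 0.0012 -0.0062  0.0051] 0.2910242069314484 rms 5.212297157406126
```

View pics/s6z.png

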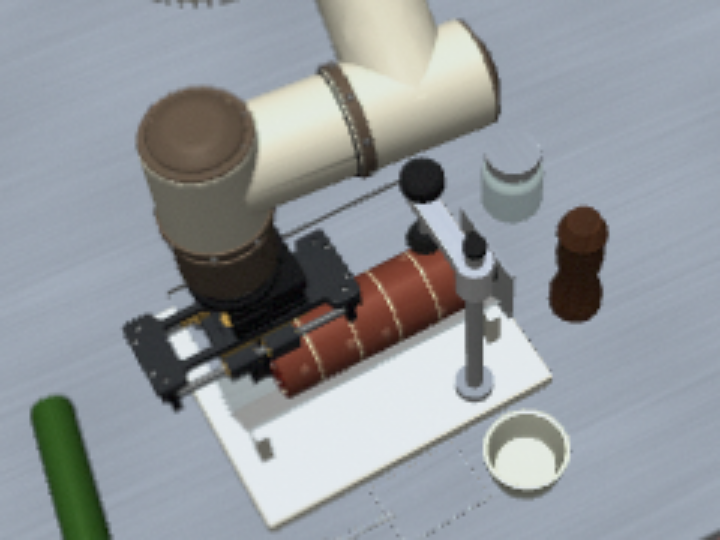

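Sliding takes about 4.5 N. I continue in small steps.

Emit:
play_rows:
  deltas:
    - [0,-0.1,0,0,0,0,0]
    - [0,-0.2,0,0,0,0,0]
    - [0,-0.3,0,0,0,0,0]
    - [0,-0.4,0,0,0,0,0]
    - [0,-0.45,0,0,0,0,0]
    - [0,-0.5,0,0,0,0,0]

```text
time_s: 10.95
tcp_pos: [0.5952, -0.1547, 0.0833]
ee_rot: [[0.997, 0.072, 0.0], [0.072, -0.997, -0.0], [0.0, 0.0, -1.0]]
wrist_force: [0.7, -5.5, -0.5]
gripper_width: 0.01
```

Emit:
play_rows:
  deltas:
    - [0,-0.04,0,0,0,0,0]
    - [0,-0.08,0,0,0,0,0]

```text
time_s: 11.15
tcp_pos: [0.5951, -0.1529, 0.0833]
ee_rot: [[0.997, 0.072, 0.0], [0.072, -0.997, -0.0], [0.0, 0.0, -1.0]]
wrist_force: [0.3, -4.0, 0.2]
gripper_width: 0.006
```

Emit:
play_rows:
  deltas:
    - [0,-0.04,0,0,0,0,0]
    - [0,-0.08,0,0,0,0,0]

```text
time_s: 11.35
tcp_pos: [0.5949, -0.1509, 0.0833]
ee_rot: [[0.997, 0.072, 0.0], [0.072, -0.997, -0.0], [0.0, 0.0, -1.0]]
wrist_force: [0.2, -4.2, -0.2]
gripper_width: 0.004
```

Emit:
play_rows:
  deltas:
    - [0,-0.04,0,0,0,0,0]
    - [0,-0.07,0,0,0,0,0]

```text
time_s: 11.55
tcp_pos: [0.5948, -0.1491, 0.0833]
ee_rot: [[0.997, 0.072, 0.0], [0.072, -0.997, -0.0], [0.0, 0.0, -1.0]]
wrist_force: [0.8, -4.9, 1.3]
gripper_width: 0.004
```

Emit:
play_rows:
  deltas:
    - [0,-0.04,0,0,0,0,0]
    - [0,-0.07,0,0,0,0,0]

```text
time_s: 11.75
tcp_pos: [0.5946, -0.1473, 0.0833]
ee_rot: [[0.997, 0.072, -0.0], [0.072, -0.997, -0.0], [-0.0, 0.0, -1.0]]
wrist_force: [0.3, -4.8, -0.8]
gripper_width: 0.002
```

Emit:
play_rows:
  deltas:
    - [0,-0.04,0,0,0,0,0]

```text
time_s: 11.85
tcp_pos: [0.5946, -0.1463, 0.0833]
ee_rot: [[0.997, 0.072, 0.0], [0.072, -0.997, -0.0], [0.0, 0.0, -1.0]]
wrist_force: [0.8, -4.9, -0.1]
gripper_width: 0.002
```

Emit:
play_rows:
  deltas:
    - [0,-0.04,0,0,0,0,0]
    - [0,-0.06,0,0,0,0,0]

```text
time_s: 12.05
tcp_pos: [0.5945, -0.145, 0.0833]
ee_rot: [[0.997, 0.072, 0.0], [0.072, -0.997, -0.0], [0.0, 0.0, -1.0]]
wrist_force: [0.3, -5.4, 0.2]
gripper_width: 0.006
```

Emit:
play_rows:
  deltas:
    - [0,-0.04,0,0,0,0,0]
    - [0,-0.06,0,0,0,0,0]

```text
time_s: 12.25
tcp_pos: [0.5945, -0.1442, 0.0833]
ee_rot: [[0.997, 0.072, 0.0], [0.072, -0.997, -0.001], [0.0, 0.001, -1.0]]
wrist_force: [0.6, -9.2, -0.6]
gripper_width: 0.007
```

```bash
python3 - <<'E'
from sal import *
import go; go.where()
cv2.imwrite('pics/s7z.png',cv2.resize(S['pixels'][180:330,230:370,::-1],None,fx=4,fy=4))
E
```

```text
t 12.35 tcp stand [ 0.0001 -0.091   0.0833] F [ 1.124  -7.688   0.4643] w 0.003855140583789132 j [  1.5  28.1 -11.7   0.1 -50.3  92.5]
```

View pics/s7z.png

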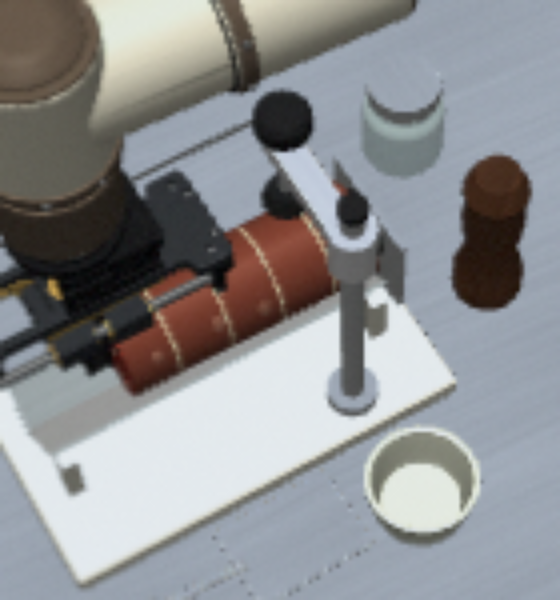

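Force climbed from about 5 to 9 N, so the salami is butted. I nudge 0.5 mm more, hold, then withdraw and check.

Emit:
play_rows:
  deltas:
    - [0,-0.02,0,0,0,0,0]
    - [0,-0.02,0,0,0,0,0]
    - [0,-0.02,0,0,0,0,0]

```text
time_s: 12.65
tcp_pos: [0.5944, -0.144, 0.0833]
ee_rot: [[0.997, 0.072, 0.0], [0.072, -0.997, -0.001], [0.0, 0.001, -1.0]]
wrist_force: [1.1, -8.8, -0.7]
gripper_width: 0.009
```

Emit:
play_rows:
  deltas:
    - [0,0.3,0,0,0,0,0]
    - [0,0.8,-0.5,0,0,0,0]
    - [0,1.2,-2.0,0,0,0,0]
    - [0,1.5,-3.6,0,0,0,0]
    - [0,1.8,-5.2,0,0,0,0]
    - [0,2.0,-6.8,0,0,0,0]
    - [0,2.0,-8.8,0,0,0,0]
    - [0,2.0,-9.0,0,0,0,0]
    - [0,2.0,-9.0,0,0,0,0]

```text
time_s: 13.55
tcp_pos: [0.5985, -0.1919, 0.3101]
ee_rot: [[0.997, 0.073, 0.004], [0.073, -0.997, 0.001], [0.004, -0.001, -1.0]]
wrist_force: [-0.4, -1.1, -0.4]
gripper_width: 0.007
```

```bash
python3 - <<'E'
from sal import *
import go; go.where()
cv2.imwrite('pics/t8z.png',cv2.resize(T['pixels'][190:340,240:440,::-1],None,fx=4,fy=4))
cv2.imwrite('pics/s8z.png',cv2.resize(S['pixels'][150:330,160:400,::-1],None,fx=3,fy=3))
try: fitsal(.086,x0=(0,.015,0))
except Exception as e: print(e)
for n in('top','scene'):
  for k in('knob_top','hold_down','spindle_top'): print(n,k,[(d['centre'],round(d['score'],2)) for d in r.spot_in(n,k)[:1]])
E
```

```text
t 13.65 tcp stand [-0.0002 -0.1387  0.3066] F [-0.2135 -0.5906 -0.3668] w 0.003890029922762056 j [ -3.1  20.    9.3  -0.1 -79.5  97.3]
top 0.74 3147
scene 0.82 1542
top [-0.0235  0.0921 -1.5894] -91.06405496998272 rms 5.667224626006413
scene [ 0.0007  0.0157 -0.0072] -0.4123003339122146 rms 2.981513008129965
all [-0.0007  0.0246  0.0234] 1.3392533945391374 rms 14.286836860245781
top knob_top [([0.5824, 0.0131, 0.261], 0.5)]
top hold_down [([0.574, 0.0329, 0.1138], 0.35)]
top spindle_top [([0.5856, 0.0118, 0.2631], 0.63)]
scene knob_top [([0.61, 0.0008, 0.2326], 0.83)]
scene hold_down [([0.6036, 0.004, 0.2347], 0.92)]
scene spindle_top [([0.6046, 0.0008, 0.2341], 0.66)]
```

View pics/t8z.png

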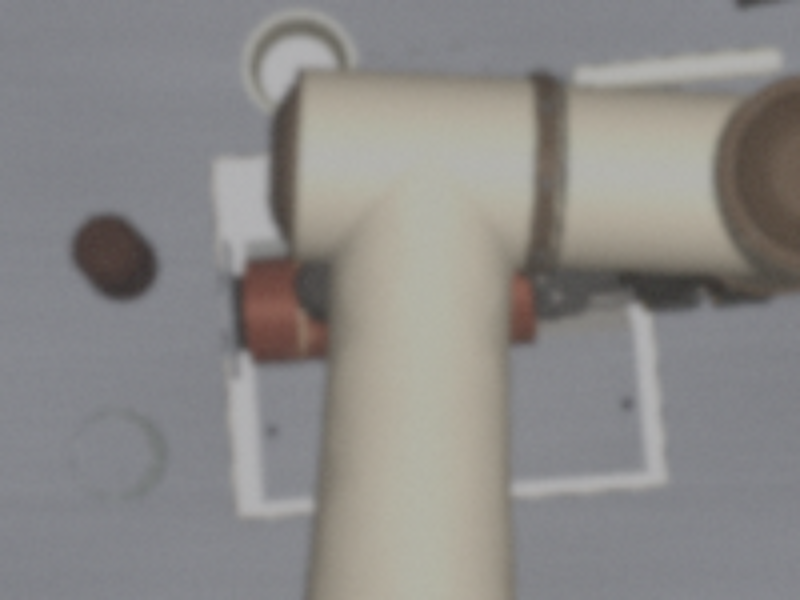

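View pics/s8z.png

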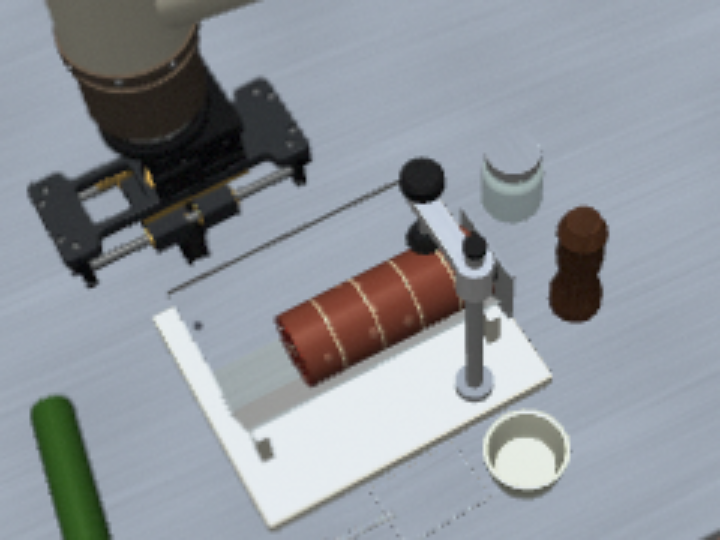

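The fit gives y = 15.7 mm and the salami sits seated with the foot clear. Next is the knob.

```bash
python3 go.py 0 .06 .285
```

```text
t 14.05 tcp stand [ 0.0003 -0.1397  0.3077] F [ 0.146   0.0486 -0.3399] w 0.006130417553398845 j [ -3.1  20.    9.4  -0.  -79.5  97.3]
stand target 0.0 0.06 0.285 world [0.5844 0.0065 0.285 ] delta [ 0.038 -7.986  0.908] [-0.002  0.011  0.071]
```

Emit:
play_rows:
  deltas:
    - [0,-1.6,0,0,0,0.07,0]
    - [0,-3.2,0,0,0,0.07,0]
    - [0,-4.8,0,0,0,0.07,0]
    - [0,-6.4,0,0,0,0.07,0]
    - [0.04,-7.6,0,0,0,0.07,0]
    - [0.04,-8.0,0,0,0,0.07,0]
    - [0.04,-8.0,0.4,0,0,0.07,0]
    - [0.04,-8.0,0.8,0,0,0.07,0]
    - [0.04,-8.0,0.8,0,0,0.07,0]

```text
time_s: 14.95
tcp_pos: [0.5834, 0.0055, 0.2856]
ee_rot: [[0.998, 0.064, -0.005], [0.064, -0.998, -0.001], [-0.005, 0.0, -1.0]]
wrist_force: [0.8, -0.6, 0.2]
gripper_width: 0.007
```

```bash
python3 - <<'E'
from fit import *
import go; go.where(); go.plan(0,.06,.26)
cv2.imwrite('pics/s9z.png',cv2.resize(S['pixels'][150:330,190:370,::-1],None,fx=4,fy=4)[:600])
E
```

```text
t 15.05 tcp stand [-0.0001  0.059   0.2875] F [-0.3957 -0.5047  0.3147] w 0.005051949635790629 j [ 16.4  16.    0.9   0.  -75.   77.3]
stand target 0 0.06 0.26 world [0.5844 0.0065 0.26  ] delta [ 0.006 -0.042  1.1  ] [ 0.007  0.017 -0.019]
```

View pics/s9z.png

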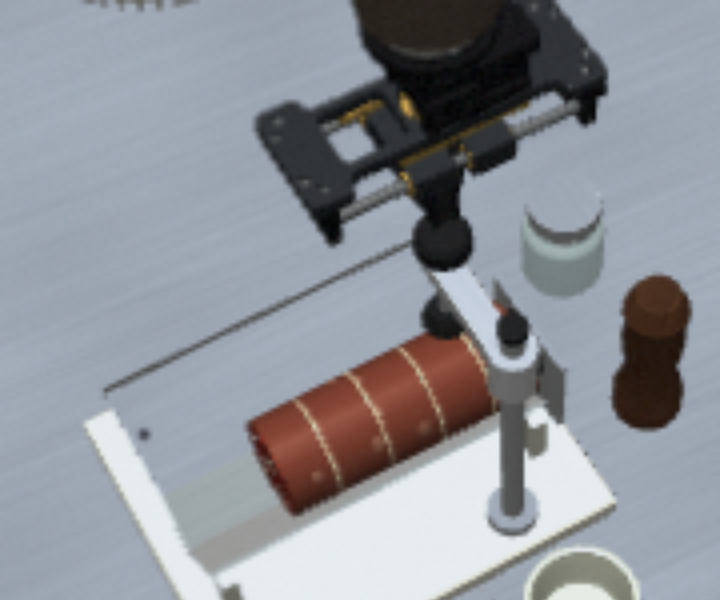

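Fingers are centred on the knob. Foot contact can't happen above knob-top z = 0.229, so I go to ~0.236 at a moderate pace.

Emit:
play_rows:
  deltas:
    - [0,-0.04,0.3,0,0,0,0]
    - [0,-0.04,0.6,0,0,0,0]
    - [0,-0.04,0.75,0,0,0,0]
    - [0,-0.04,0.9,0,0,0,0]
    - [0,-0.04,1.05,0,0,0,0]
    - [0,-0.04,1.2,0,0,0,0]
    - [0,-0.04,1.35,0,0,0,0]
    - [0,-0.04,1.5,0,0,0,0]

```text
time_s: 15.85
tcp_pos: [0.5844, 0.0077, 0.2509]
ee_rot: [[0.998, 0.066, 0.0], [0.066, -0.998, -0.0], [0.0, 0.0, -1.0]]
wrist_force: [-1.9, -0.8, 4.0]
gripper_width: 0.005
```

Emit:
play_rows:
  deltas:
    - [0,0,0.15,0,0,0,0]
    - [0,0,0.3,0,0,0,0]
    - [0,0,0.45,0,0,0,0]

```text
time_s: 16.15
tcp_pos: [0.5844, 0.0077, 0.2392]
ee_rot: [[0.998, 0.066, -0.0], [0.066, -0.998, -0.0], [-0.0, 0.0, -1.0]]
wrist_force: [-1.4, -0.8, 3.0]
gripper_width: 0.004
```

Arm slides at ~3–4 N. A picture to estimate the remaining foot gap.

```bash
python3 - <<'E'
from fit import *
import go; go.where()
p=np.load('stand.npy')
a=cv2.resize(S['pixels'][200:300,250:350,::-1],None,fx=6,fy=6,interpolation=cv2.INTER_CUBIC)
for z,col in((.122,(0,255,0)),(.132,(0,255,255)),(.142,(255,0,0)),(.152,(0,0,255))):
    g=(proj(S,W(p,[(.016*np.cos(t),.06+.016*np.sin(t),z) for t in np.linspace(0,6.28,40)]))-[250,200]+.5)*6-.5
    cv2.polylines(a,[g.astype(int)],True,col,1)
cv2.imwrite('pics/s10z.png',a)
E
```

```text
t 16.25 tcp stand [0.0002 0.0614 0.2385] F [-0.0031  0.366  -0.2592] w 0.004607213246045438 j [ 16.6  17.5  -4.   -0.  -68.6  77.2]
```

View pics/s10z.png

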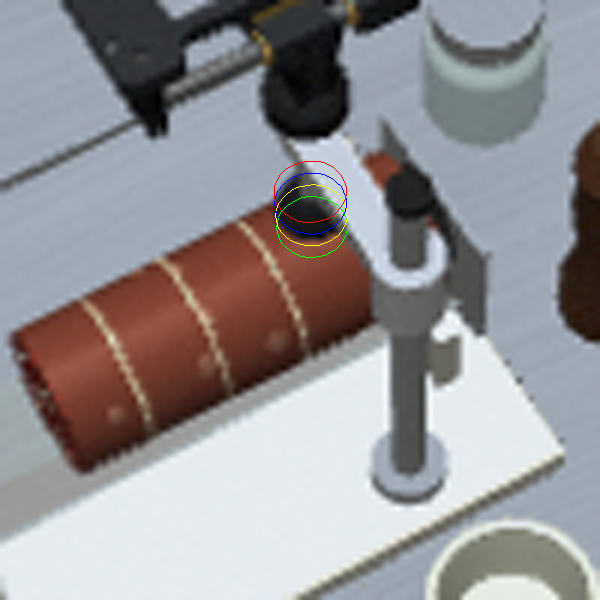

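Foot underside is at about 0.137, a gap of roughly 15 mm. I'll descend in small steps.

Emit:
play_rows:
  deltas:
    - [0,0,0.08,0,0,0,0]
    - [0,0,0.16,0,0,0,0]
    - [0,0,0.24,0,0,0,0]
    - [0,0,0.3,0,0,0,0]

```text
time_s: 16.65
tcp_pos: [0.5846, 0.0079, 0.2319]
ee_rot: [[0.998, 0.066, 0.0], [0.066, -0.998, 0.0], [0.0, -0.0, -1.0]]
wrist_force: [-0.5, 1.1, 2.2]
gripper_width: 0.001
```

Emit:
play_rows:
  deltas:
    - [0,0,0.04,0,0,0,0]
    - [0,0,0.08,0,0,0,0]

```text
time_s: 16.85
tcp_pos: [0.5846, 0.0079, 0.23]
ee_rot: [[0.998, 0.066, 0.0], [0.066, -0.998, 0.0], [0.0, -0.0, -1.0]]
wrist_force: [-0.8, 1.2, 3.1]
gripper_width: 0.003
```

Emit:
play_rows:
  deltas:
    - [0,0,0.04,0,0,0,0]
    - [0,0,0.07,0,0,0,0]

```text
time_s: 17.05
tcp_pos: [0.5846, 0.0079, 0.2282]
ee_rot: [[0.998, 0.066, 0.0], [0.066, -0.998, 0.0], [0.0, -0.0, -1.0]]
wrist_force: [-0.6, 0.1, 3.7]
gripper_width: 0.007
```

Emit:
play_rows:
  deltas:
    - [0,0,0.04,0,0,0,0]
    - [0,0,0.07,0,0,0,0]

```text
time_s: 17.25
tcp_pos: [0.5845, 0.0079, 0.2264]
ee_rot: [[0.998, 0.066, 0.0], [0.066, -0.998, 0.0], [0.0, -0.0, -1.0]]
wrist_force: [-1.6, 1.4, 2.9]
gripper_width: 0.006
```

Emit:
play_rows:
  deltas:
    - [0,0,0.03,0,0,0,0]
    - [0,0,0.05,0,0,0,0]

```text
time_s: 17.45
tcp_pos: [0.5846, 0.0079, 0.2252]
ee_rot: [[0.998, 0.066, 0.0], [0.066, -0.998, 0.0], [0.0, -0.0, -1.0]]
wrist_force: [-0.2, 1.1, 3.1]
gripper_width: 0.004
```

Emit:
play_rows:
  deltas:
    - [0,0,0.03,0,0,0,0]
    - [0,0,0.05,0,0,0,0]

```text
time_s: 17.65
tcp_pos: [0.5846, 0.0079, 0.2239]
ee_rot: [[0.998, 0.066, 0.0], [0.066, -0.998, 0.0], [0.0, -0.0, -1.0]]
wrist_force: [0.3, 1.8, 4.2]
gripper_width: 0.004
```

Emit:
play_rows:
  deltas:
    - [0,0,0.03,0,0,0,0]
    - [0,0,0.04,0,0,0,0]

```text
time_s: 17.85
tcp_pos: [0.5846, 0.0079, 0.2235]
ee_rot: [[0.998, 0.066, 0.001], [0.066, -0.998, 0.0], [0.001, -0.0, -1.0]]
wrist_force: [-1.9, 2.4, 5.7]
gripper_width: 0.01
```

Emit:
play_rows:
  deltas:
    - [0,0,0.02,0,0,0,0]
    - [0,0,0.03,0,0,0,0]

```text
time_s: 18.05
tcp_pos: [0.5846, 0.0079, 0.2232]
ee_rot: [[0.998, 0.066, 0.001], [0.066, -0.998, 0.0], [0.001, 0.0, -1.0]]
wrist_force: [-1.8, 3.1, 7.0]
gripper_width: 0.008
```

Touched at about z = 0.2237. I press on to ~12 N total (≈8 N on the foot).

Emit:
play_rows:
  deltas:
    - [0,0,0.03,0,0,0,0]
    - [0,0,0.03,0,0,0,0]

```text
time_s: 18.25
tcp_pos: [0.5846, 0.0079, 0.2228]
ee_rot: [[0.998, 0.066, 0.001], [0.066, -0.998, -0.0], [0.001, 0.0, -1.0]]
wrist_force: [-3.3, 2.4, 7.4]
gripper_width: 0.004
```

Emit:
play_rows:
  deltas:
    - [0,0,0.03,0,0,0,0]
    - [0,0,0.03,0,0,0,0]

```text
time_s: 18.45
tcp_pos: [0.5846, 0.0079, 0.2226]
ee_rot: [[0.998, 0.067, 0.002], [0.067, -0.998, -0.0], [0.002, 0.0, -1.0]]
wrist_force: [-2.8, 1.9, 9.3]
gripper_width: 0.003
```

Emit:
play_rows:
  deltas:
    - [0,0,0.03,0,0,0,0]
    - [0,0,0.03,0,0,0,0]

```text
time_s: 18.65
tcp_pos: [0.5846, 0.0079, 0.2223]
ee_rot: [[0.998, 0.067, 0.002], [0.067, -0.998, -0.0], [0.002, 0.0, -1.0]]
wrist_force: [-4.3, 2.4, 11.1]
gripper_width: 0.009
```

Emit:
play_rows:
  deltas:
    - [0,0,0.03,0,0,0,0]
    - [0,0,0.03,0,0,0,0]
    - [0,0,0.03,0,0,0,0]

```text
time_s: 18.95
tcp_pos: [0.5846, 0.0079, 0.222]
ee_rot: [[0.998, 0.067, 0.002], [0.067, -0.998, -0.0], [0.002, 0.0, -1.0]]
wrist_force: [-3.6, 2.5, 12.8]
gripper_width: 0.007
```

Foot load is about 9 N, the most the arm can hold. I lift off straight up and check.

Emit:
play_rows:
  deltas:
    - [0,0,-0.1,0,0,0,0]
    - [0,0,-0.3,0,0,0,0]
    - [0,0,-0.9,0,0,0,0]
    - [0,0,-2.0,0,0,0,0]
    - [0,0,-3.2,0,0,0,0]
    - [0,0.5,-4.0,0,0,0,0]
    - [0,2.0,-4.0,0,0,0,0]
    - [0,4.0,-4.0,0,0,0,0]
    - [0,6.0,-4.0,0,0,0,0]
    - [0,8.0,-4.0,0,0,0,0]
    - [0,8.0,-4.0,0,0,0,0]
    - [0,8.0,-4.0,0,0,0,0]

```text
time_s: 20.15
tcp_pos: [0.5971, -0.1933, 0.3177]
ee_rot: [[0.998, 0.063, -0.003], [0.063, -0.998, 0.0], [-0.003, -0.001, -1.0]]
wrist_force: [-0.6, 1.4, 0.5]
gripper_width: 0.003
```

```bash
python3 - <<'E'
from sal import *
import go; go.where()
p=np.load('stand.npy')
a=cv2.resize(S['pixels'][195:325,190:360,::-1],None,fx=4.5,fy=4.5,interpolation=cv2.INTER_CUBIC)
g=lambda X:((proj(S,W(p,X))-[190,195]+.5)*4.5-.5).astype(int)
for y in(-.08,.11): cv2.polylines(a,[g([(.036*np.cos(t),y,.086+.036*np.sin(t)) for t in np.linspace(0,6.28,40)])],True,(0,255,0),1)
cv2.imwrite('pics/s11z.png',a)
cv2.imwrite('pics/t11z.png',cv2.resize(T['pixels'][190:340,240:440,::-1],None,fx=4,fy=4))
try: fitsal(.086,cams=('scene',),x0=(0,.015,0))
except Exception as e: print(e)
E
```

```text
t 20.25 tcp stand [-0.     -0.1383  0.3186] F [ 0.3134  0.48   -0.5319] w 0.0043016264663054355 j [ -3.   19.7  10.6  -0.  -80.9  96.8]
scene 0.96 1478
scene [ 0.001   0.0155 -0.0233] -1.336385828375897 rms 3.3116419616395314
all [ 0.001   0.0155 -0.0233] -1.336385828375897 rms 3.3116419616395314
```

View pics/s11z.png

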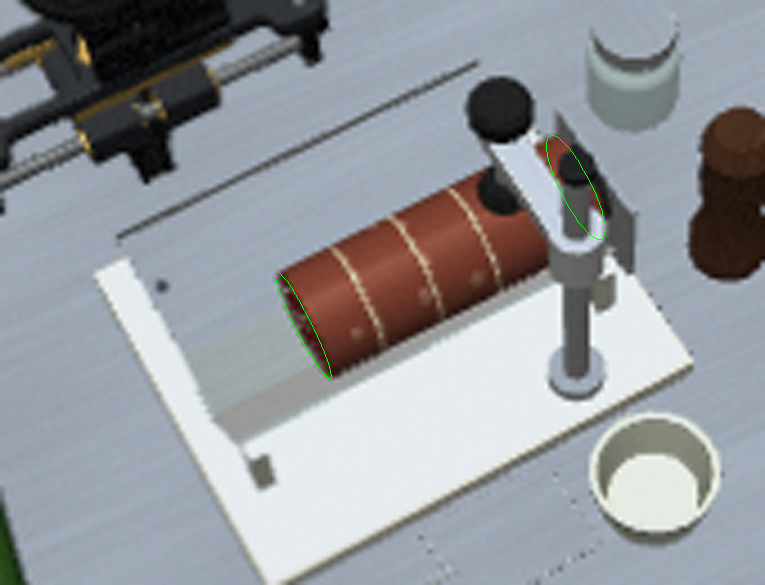

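View pics/t11z.png

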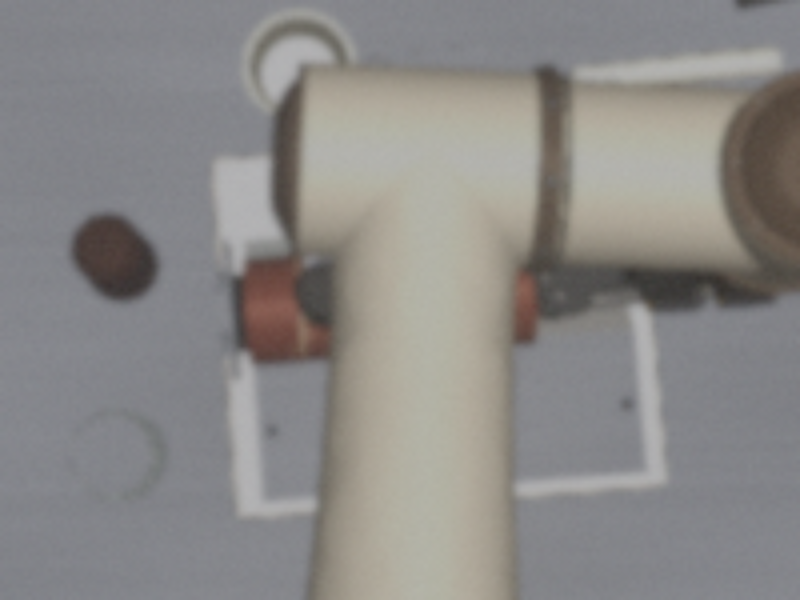

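The seated-pose overlay matches both ends of the salami, the foot rests on it, and the robot touches nothing. Handing in.

```bash
python3 -c "
from station import r
print(r.finish_job())"
```

```text
the job is handed in; nothing more can be done
None
```

The salami is in the vee against the end stop, the hold-down is pressed onto it, and I handed the job in at about 20 s of the 58 s allowed. No verdict was reported.

- **Rolling:** Two spread fingers rolled the salami off the shelf into the vee. They also straightened it from about 3° off to square.
- **Sliding:** It slid along the vee at 4–5 N and butted the end stop at a peak reading of about 9 N. I then backed off and saw the foot still clear of it.
- **Hold-down:** I pushed the knob down at 3–4 N until the foot touched, at a knob height of about 0.224 m. I pressed to 12.8 N in total, which is about 9 N on the foot, then lifted straight off.

**Last checks:**
- The scene camera puts the salami at stand x +1 mm, y +15.5 mm. The drawn seat position matches both ends of the salami, the foot rests on it, and the robot is clear.
- The scene camera fit gave −1.3° of yaw, with a poor residual because the hold-down hides part of the salami. That disagrees with the overlay, which looks square, and −1.3° would still be within the limit.
- The wrist blocked the top camera, so it gave no usable confirmation of the pose.
- The foot force after letting go was not measured. I inferred it from the force while pressing and the stated 9 N the arm can hold.
- I saw none of the bystanders in view moved. The sauce can and turner were not checked again in the last pictures.

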